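# Snap the cap onto the cobbler's glue bottle

## Task

Close the open amber glue bottle: lift it out of the light-grey tray, stand it upright on the round rubber mat and let go of it, then take its orange snap cap and press it straight down onto the bottle's neck until it clicks, and keep pressing after the click so that the cap is fully home on the shoulder. Finish while you still hold the cap and press it down firmly (about ten newtons): do not let go at the end. Do not tip or drop the bottle, and leave the capped blue dye bottle, the polish tin, the tape and the cup where they are.

Things in the scene. Friction and masses are not known exactly. Their poses are not given: they have to be found in the camera images.
- bottle_mid (a point): Open glue bottle, amber with paper label and white neck, 170 to 280 g, upright in the tray. Body 50 mm in diameter, straight to 72 mm above its base; flat shoulder at 75 mm; neck 18 mm in diameter, its top 5 mm tapering to 10 mm; 92 mm tall in all. Point on its axis 37.5 mm above the base; z up the axis. Grip the upper body, 45 to 72 mm above the base, so that the neck clears the palm.
- shoulder (a point): Point on the glue bottle's axis at its shoulder, 75 mm above its base, where the rim of the cap sits when home; z up the axis. 9 mm above it four white sprung nubs stand out of the neck to a radius of 13 mm; they give way inwards under the cap and spring back.
- cap_mid (a point): Orange ribbed snap cap, mouth down on the table, 35 mm wide, 24 mm tall, mouth 22 mm, 25 g. Point on its axis 12 mm above its rim; z to its closed top. Over the neck, the nubs stop it with its rim about 12 mm above the shoulder; at 8 to 10 N they give way, the push falls below 3 N (the click), and some 8 mm on the rim meets the shoulder, rigidly. May be 3 mm off sideways.
- tray: Low light-grey plastic tray, fixed, 200 mm (its x) by 110 mm (its y), walls 28 mm high, 5 mm thick, floor 5 mm thick; origin at the centre of its underside. The glue bottle and the dye bottle stand in it along its x, about 100 mm apart, in either order: grip the glue bottle with fingers closing along the tray's y.
- mat_top (a point): Round black rubber mat, 120 mm in diameter, 8 mm thick, fixed for the run; this point is the centre of its upper face. The glue bottle goes on it, whole base on the mat (bottle axis within 35 mm of the centre).
- dye_mid (a point): Dye bottle, blue with a black cap already on, 44 mm in diameter, 82 mm tall; its centre. Leave alone.
- tin_mid (a point): Flat polish tin with a red lid, 66 mm in diameter, 24 mm tall; its centre. Leave alone. Cap, tin and tape stand on the right, in any order.
- tape_mid (a point): Roll of brown tape lying flat, 72 mm in diameter, 32 mm tall; its centre. Leave alone.
- cup_mid (a point): White plastic cup, 72 mm in diameter, 85 mm tall, at the back; its centre. Leave alone.
Not all that is in view belongs to the job. What is shaped like the part that bears bottle_mid but turquoise is not meant. Of the things that look like the part that bears cap_mid, the smaller one is meant.

How it is judged:
By the outcome, as a careful person would: the job done as asked, in the order asked, and still so for the second after the job is handed in, while the arm keeps its last pose, push and grip.
It also fails if it takes over 58 s, if anything falls off the work surface, if the arm or the gripper's body presses on something with over 40 N, if the wrist force passes 120 N, or if a joint passes its speed limit or range.

## Robot

A 7-joint arm with a two-finger parallel gripper is mounted at the origin on the work surface. World frame = base frame: x ahead of the robot, y to its left, z up, the work surface at z = 0. Lengths are in m, angles in rad, forces in N, time in s.
With the tool pointing down it reaches from about 0.425 to 0.925 m from the base axis. Payload 6.8 kg.
Tool frame: the origin (TCP) lies on the centre line of the jaws, within the pads' length; the fingertips stand 19 mm ahead of it and the grasp point (between the pads) is the TCP (tcp_to_tips is the distance from the TCP to the fingertips, in m); x points along the fingers, y is the direction in which the jaws open and shut, and the axes are right-handed (so a half turn about x gives the same grasp; the last joint's range is limited). The gripper opens to 85 mm and grips with 20 to 120 N. Pads are 22 mm wide; open, the fingers measure 114 mm over their backs; the gripper's body (76 mm by 85 mm) begins 54 mm behind the grasp point. The pads swing forward as they close: fully open they stand 13 mm farther back than shut.
Start: joints at [-1.371, 0.477, 0.022, 1.555, -0.011, 1.109, -0.083], TCP at [0.204, 0.643, 0.25] pointing down, gripper open.
Joint ranges: [-2.96, 2.96], [-0.34, 2.1], [-1.41, 1.46], [0.24, 2.44], [-1.37, 4.51], [0.17, 1.92], [-2.96, 2.96]. Speed limits (rad/s): [2.39, 2.39, 3.14, 3.14, 3.14, 3.14, 3.14].

## Interface

Orientations are given as a unit quaternion [w, x, y, z].
In Python, from station import get_obs, read_camera, hand_in, spot_in, cut_out, tcp_to_tips gives the robot as it stands.
- The arm moves only by the shell command python3 -m jog 'ROWS' [FORCE]. ROWS is JSON, a list of rows, each an object of numbers: "gripper": the closure, from 0 (fully open) to 1 (shut); "dx", "dy", "dz": the shift along the world's x, y, z in m; "rx", "ry", "rz": the turn, a rotation vector about the world's x, y, z in degrees. In form: [{"gripper": .., "dx": .., "dy": .., "dz": .., "rx": .., "ry": .., "rz": ..}, ...]. A call has 1 to 10 rows; each row is the pose to reach, as a shift and turn from the pose commanded when the call began; what a row does not reach only later rows make up. A row lasts 1/10 s, in which the tool goes at most 50 mm and 8.59 degrees, less where a joint would pass 70% of its speed; a pose out of reach is approached as far as the arm can. A call with a gripper value outside its range is refused whole. The fingers move at their own pace and stop on an object; FORCE is the grip in N (left out, the last holds). Time passes only in rows, so rows that repeat a pose let the fingers close. It gives the time, the measured TCP pose, the force and the opening at its end, in the units of the state.
- get_obs(): the state, without advancing time (a new reading comes with each control period).
- read_camera(name): name is "side" or "top" or "wrist"; returns a dict with "pixels" (420x560x3 uint8, blue, green, red), "range_z" (420x560 float32, m along the optical axis (not along the pixel's ray), 0 where there is no reading), "camera_matrix" (3x3 intrinsics, pixels), "cam_to_world" (4x4, takes a point from camera to world coordinates). Camera axes: x right, y down, z forward; pixel columns grow to the right and rows downward; lengths in m; the calibration is good to about 2 mm. A picture is of the moment at which its call begins.
- hand_in(): hands the job in, once; it reports no verdict.
Trained networks look in the newest picture that a camera, given by its name, has taken for a name from the list of things; names that differ only in an ending like _2 or _b are one class to them, and where a whole thing is asked for, a point or a joint stands for the part that bears it (a point fixed in the world has none). Each returns a list of dicts, best first, with "conf" (0 to 1); they miss things now and then, are a little off and sometimes report something else, mostly with a low value. They report only what shows in the picture. A call takes as long as a camera call. They do not tell look-alikes from the thing itself.
- spot_in(camera, label): "box" ([centre column, centre row, width, height] in pixels, round what is visible of it).
- cut_out(camera, label): "mask" (420x560 bool, what is visible of it) and "box" ([centre column, centre row, width, height] in pixels, round what is visible of it).
The state is a dict: "t": time; "q": joint angles; "joint_vel": joint speeds; "joint_torque": joint torques, N m; "eef_pos": TCP position; "tool_rot": TCP orientation; "contact_force": force on the tool from outside, world axes, zero at the start; "torque": the same for the moment, N m; "gripper_width": opening from 0.0 (shut) to 1.0 (fully open).
Only numpy, scipy, OpenCV 4.12 (cv2) and the standard library are available. Lean on these libraries where they do the work, as an engineer would, in place of code of your own. Each camera call takes 0.05 s, during which the arm holds its last target. There are 200 camera calls.

## Working session

There is one attempt and no reset: what is moved stays moved. The work goes in short steps, Python scripts to look and compute and a shell command to move; the robot and the scene stay as the last step left them, time stands still between calls to the robot, and variables do not carry over. Pictures are saved under pics/ and viewed, about 8 in all and at most 12, crops included, and the job is handed in when it is done.

```bash
mkdir -p pics; cat > h.py <<'E'
import numpy as np, cv2
from station import *
def world(r,u,v,z=None):
    K=r["camera_matrix"];z=r["range_z"][int(round(v)),int(round(u))] if z is None else z
    p=np.array([(u-K[0,2])*z/K[0,0],(v-K[1,2])*z/K[1,1],z,1]);return (r["cam_to_world"]@p)[:3]
def cloud(r,m):
    K=r["camera_matrix"];v,u=np.where(m&(r["range_z"]>0));z=r["range_z"][v,u]
    P=np.c_[(u-K[0,2])*z/K[0,0],(v-K[1,2])*z/K[1,1],z,np.ones(len(z))];return (P@r["cam_to_world"].T)[:,:3]
E
python3 - <<'E'
from h import *
o=get_obs();print(o["t"],o["eef_pos"],o["tool_rot"],o["gripper_width"],tcp_to_tips)
for c in("top","side"):
    r=read_camera(c);im=r["pixels"].copy()
    for l in("bottle_mid","cap_mid","tray","mat_top","dye_mid","tin_mid","tape_mid","cup_mid","shoulder"):
        try:ds=cut_out(c,l)
        except Exception as e: print(l,e);continue
        for d in ds[:4]:
            P=cloud(r,d["mask"]); 
            if len(P)<5: continue
            top=np.percentile(P[:,2],97);T=P[P[:,2]>top-.006]
            print(c,l,round(d["conf"],2),np.round(d["box"]),"med",np.median(P,0).round(3),"topc",((T.min(0)+T.max(0))/2).round(3),"ext",np.ptp(T,axis=0).round(3))
    cv2.imwrite(f"pics/{c}1.png",im)
E
```

```text
0.0 [0.20437459 0.64273766 0.24931685] [ 0.69870933  0.10776083  0.69878604 -0.10904561] 0.9990749273500266 0.019
top bottle_mid 0.75 [138. 316.  31.  33.] med [0.318 0.253 0.074] topc [0.314 0.26  0.09 ] ext [0.022 0.023 0.01 ]
top bottle_mid 0.73 [134. 252.  32.  26.] med [0.443 0.258 0.079] topc [0.444 0.267 0.095] ext [0.024 0.023 0.01 ]
top cap_mid 0.74 [308. 157.  23.  27.] med [ 0.636 -0.083  0.034] topc [ 0.638 -0.083  0.035] ext [0.045 0.046 0.008]
top cap_mid 0.72 [340. 183.  16.  15.] med [ 0.585 -0.152  0.024] topc [ 0.587 -0.154  0.025] ext [0.032 0.032 0.008]
top tray 0.89 [139. 228.  58. 100.] med [0.491 0.263 0.006] topc [0.488 0.267 0.055] ext [0.201 0.113 0.064]
top mat_top 0.63 [271. 226.  59.  60.] med [ 0.493 -0.006  0.008] topc [ 0.494 -0.006  0.009] ext [0.118 0.118 0.009]
top dye_mid 0.81 [139. 202.  30.  24.] med [0.537 0.258 0.067] topc [0.54  0.266 0.087] ext [0.031 0.03  0.008]
top dye_mid 0.67 [269. 226.  58.  58.] med [ 0.495 -0.006  0.008] topc [ 0.494 -0.006  0.009] ext [0.118 0.118 0.009]
top tin_mid 0.68 [417. 212.  34.  31.] med [ 0.516 -0.307  0.02
[... 1676 characters left out ...]
]
side tin_mid 0.88 [300. 332.  36.  36.] med [ 0.515 -0.321  0.023] topc [ 0.516 -0.312  0.024] ext [0.061 0.068 0.008]
side cup_mid 0.83 [368. 194.  30.  43.] med [0.729 0.039 0.057] topc [0.732 0.059 0.082] ext [0.069 0.074 0.009]
side cup_mid 0.35 [299. 332.  40.  40.] med [ 0.516 -0.321  0.023] topc [ 0.516 -0.312  0.024] ext [0.065 0.069 0.008]
side shoulder 0.85 [245. 160.  23.  32.] med [0.442 0.246 0.055] topc [0.442 0.259 0.091] ext [0.021 0.02  0.011]
side shoulder 0.75 [197. 170.  26.  34.] med [0.315 0.239 0.047] topc [0.312 0.253 0.086] ext [0.024 0.018 0.011]
side shoulder 0.47 [248. 285.  36.  38.] med [ 0.434 -0.2    0.024] topc [ 0.433 -0.188  0.031] ext [0.068 0.072 0.008]
```

```bash
python3 - <<'E'
import cv2,numpy as np
a=cv2.imread("pics/top1.png");b=cv2.imread("pics/side1.png")
A=cv2.resize(a[80:350,90:460],(540,394));A2=cv2.resize(a[170:340,100:180],(255,394),interpolation=2) if 0 else cv2.resize(a[170:340,100:210],(255,394),interpolation=cv2.INTER_CUBIC)
cv2.imwrite("pics/m1.png",np.hstack([A,A2])); cv2.imwrite("pics/m2.png",cv2.resize(b[100:380,150:440],None,fx=2,fy=2))
E
```

```text
(no output)
```

View pics/m1.png

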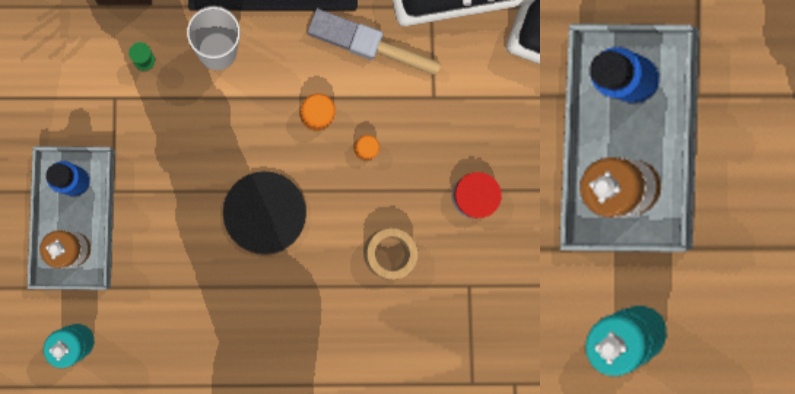

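View pics/m2.png

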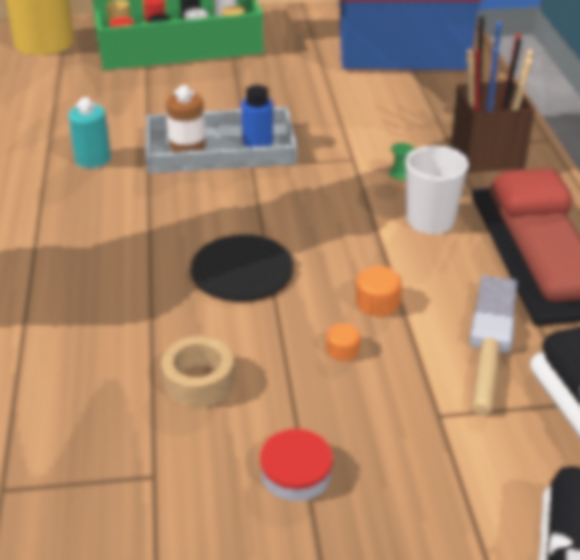

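The amber glue bottle is at top-view pixel (134,252). Its look-alikes are the turquoise bottle at (138,316) and the blue dye bottle at (139,202). The smaller orange cap is at (340,183); the larger one at (308,157) is a decoy. I'm moving above the glue bottle for a close look.

```bash
python3 -m jog '[{"gripper":0,"dx":0.024,"dy":-0.038,"rz":2},{"gripper":0,"dx":0.05,"dy":-0.08,"rz":4},{"gripper":0,"dx":0.08,"dy":-0.12,"rz":6},{"gripper":0,"dx":0.105,"dy":-0.165,"rz":8},{"gripper":0,"dx":0.13,"dy":-0.205,"rz":10},{"gripper":0,"dx":0.155,"dy":-0.245,"rz":12},{"gripper":0,"dx":0.18,"dy":-0.285,"rz":14},{"gripper":0,"dx":0.205,"dy":-0.325,"rz":16},{"gripper":0,"dx":0.225,"dy":-0.355,"rz":17.6},{"gripper":0,"dx":0.239,"dy":-0.379,"rz":17.6}]'
python3 -m jog '[{"gripper":0},{"gripper":0}]'
cat > look.py <<'E'
import sys; from h import *
r=read_camera(sys.argv[2]);cv2.imwrite("pics/"+sys.argv[1]+".png",r["pixels"])
o=get_obs();print("t",o["t"],"tcp",o["eef_pos"].round(4) if hasattr(o["eef_pos"],"round") else o["eef_pos"],"F",np.round(o["contact_force"],1),"w",o["gripper_width"])
for l in sys.argv[3:]:
    for d in cut_out(sys.argv[2],l)[:3]:
        P=cloud(r,d["mask"])
        if len(P)<5: continue
        top=np.percentile(P[:,2],97);T=P[P[:,2]>top-.006]
        print(l,round(d["conf"],2),np.round(d["box"]),"med",np.median(P,0).round(4),"topc",((T.min(0)+T.max(0))/2).round(4),"ext",np.ptp(T,axis=0).round(3),"top",top.round(4))
        if l=="tray":
            W=P[(P[:,2]>.02)&(P[:,2]<.032)]; print("tray rect",cv2.minAreaRect((W[:,:2]*1000).astype(np.float32)))
E
python3 look.py w1 wrist bottle_mid shoulder tray dye_mid; python3 look.py t2 top tray
```

```text
t 1.05 tcp [0.2045 0.6433 0.2503] F [ 0.3 -0.7 -0.1] w 1.0014177868333844
bottle_mid 0.98 [ 34. 353.  66.  72.] med [0.3052 0.2784 0.0509] topc [0.2491 0.419  0.1907] ext [0.155 0.318 0.223] top 0.0852
bottle_mid 0.54 [103. 413.  15.  14.] med [0.4479 0.2921 0.0325] topc [0.1962 0.5843 0.2959] ext [0.005 0.007 0.004] top 0.2969
shoulder 0.82 [ 33. 354.  66.  73.] med [0.3051 0.2786 0.0522] topc [0.2491 0.4199 0.1928] ext [0.155 0.32  0.226] top 0.0856
shoulder 0.45 [103. 414.  20.  12.] med [0.448  0.292  0.0323] topc [0.3222 0.4393 0.1676] ext [0.255 0.296 0.259] top 0.044
tray 0.78 [116. 412.  20.  13.] med [0.4815 0.282  0.0038] topc [0.4802 0.2781 0.0071] ext [0.031 0.034 0.01 ] top 0.0052
tray rect ((0.0, 0.0), (0.0, 0.0), 0.0)
t 1.3 tcp [0.2045 0.6433 0.2503] F [-0.3  0.3  0.3] w 1.00159397107148
tray 0.93 [138. 230.  60. 100.] med [0.4904 0.2631 0.0058] topc [0.4873 0.2678 0.0519] ext [0.199 0.113 0.057] top 0.0294
tray rect ((487.599609375, 267.9205322265625), (111.1637191772461, 199.04847717285156), 89.10416412353516)$[0]: bad value
$[0]: bad value
```

View pics/w1.png

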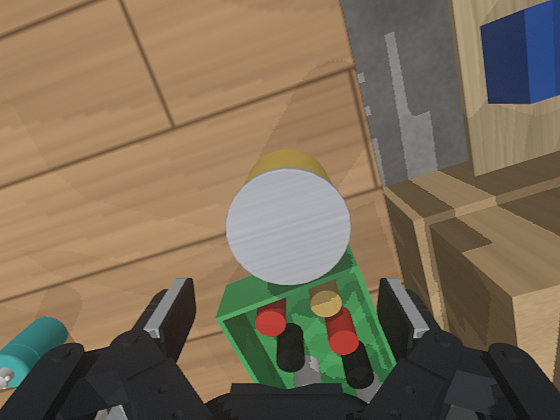

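The jog refused the rows, so the arm hasn't moved. The wrist view still shows the start pose, with the clutter there and the turquoise bottle at (34,353). I'll resend with every field filled in.

```bash
python3 -m jog '[{"gripper":0,"dx":0.024,"dy":-0.038,"dz":0,"rx":0,"ry":0,"rz":2},{"gripper":0,"dx":0.05,"dy":-0.08,"dz":0,"rx":0,"ry":0,"rz":4},{"gripper":0,"dx":0.08,"dy":-0.12,"dz":0,"rx":0,"ry":0,"rz":6},{"gripper":0,"dx":0.105,"dy":-0.165,"dz":0,"rx":0,"ry":0,"rz":8},{"gripper":0,"dx":0.13,"dy":-0.205,"dz":0,"rx":0,"ry":0,"rz":10},{"gripper":0,"dx":0.155,"dy":-0.245,"dz":0,"rx":0,"ry":0,"rz":12},{"gripper":0,"dx":0.18,"dy":-0.285,"dz":0,"rx":0,"ry":0,"rz":14},{"gripper":0,"dx":0.205,"dy":-0.325,"dz":0,"rx":0,"ry":0,"rz":16},{"gripper":0,"dx":0.225,"dy":-0.355,"dz":0,"rx":0,"ry":0,"rz":17},{"gripper":0,"dx":0.239,"dy":-0.379,"dz":0,"rx":0,"ry":0,"rz":17}]' && python3 -m jog '[{"gripper":0,"dx":0,"dy":0,"dz":0,"rx":0,"ry":0,"rz":0},{"gripper":0,"dx":0,"dy":0,"dz":0,"rx":0,"ry":0,"rz":0}]'
python3 look.py w2 wrist bottle_mid shoulder tray dye_mid
```

```text
t: 2.35
eef_pos: [0.445, 0.2617, 0.2507]
tool_rot: [0.707, 0.005, 0.707, -0.005]
contact_force: [-0.3, 0.0, -1.0]
gripper_width: 0.998
t: 2.55
eef_pos: [0.4437, 0.2641, 0.2505]
tool_rot: [0.707, 0.005, 0.707, -0.004]
contact_force: [-0.8, 0.4, -0.3]
gripper_width: 0.998
t 2.6 tcp [0.4431 0.2651 0.2504] F [0.1 0.2 0.3] w 0.9998978356802111
bottle_mid 0.96 [279.  44.  56.  71.] med [0.3167 0.261  0.0738] topc [0.3145 0.2612 0.0889] ext [0.024 0.025 0.008] top 0.0907
bottle_mid 0.74 [289. 187.  49.  61.] med [0.4372 0.2674 0.0786] topc [0.444  0.268  0.0936] ext [0.024 0.023 0.008] top 0.0955
shoulder 0.93 [279.  47.  60.  68.] med [0.3165 0.261  0.0738] topc [0.3145 0.2612 0.0889] ext [0.024 0.025 0.008] top 0.0907
shoulder 0.56 [288. 190.  53.  61.] med [0.4376 0.2674 0.0785] topc [0.444  0.268  0.0936] ext [0.024 0.023 0.008] top 0.0955
tray 0.68 [291. 210. 103. 168.] med [0.4789 0.2708 0.0042] topc [0.4883 0.2686 0.0535] ext [0.2   0.112 0.064] top 0.0273
tray rect ((488.3094482421875, 268.5853271484375), (110.0910873413086, 198.3933563232422), 89.27992248535156)
tray 0.61 [111. 413.  30.  14.] med [0.7428 0.0354 0.0614] topc [0.4536 0.2098 0.2947] ext [0.007 0.006 0.004] top 0.0996
tray rect ((0.0, 0.0), (0.0, 0.0), 0.0)
dye_mid 0.88 [290. 268.  40.  63.] med [0.529  0.2677 0.066 ] topc [0.5411 0.2677 0.0842] ext [0.032 0.031 0.007] top 0.0867
```

View pics/w2.png

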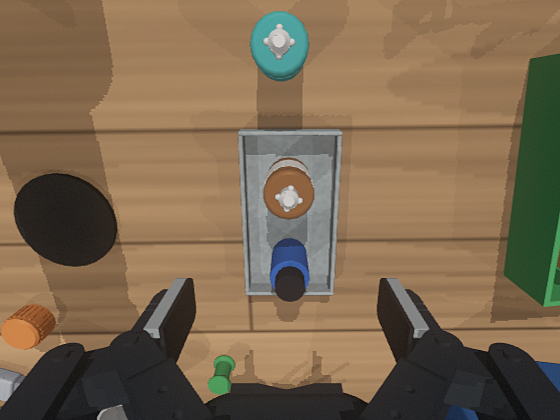

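The wrist view shows the amber bottle at (289,190) in the tray, between turquoise (279,45) and blue (290,268). Both views put its axis at about (0.444, 0.268) with its top at z≈0.096. Descending to grip.

```bash
python3 -m jog '[{"gripper":0,"dx":0.001,"dy":0.004,"dz":-0.03,"rx":0,"ry":0,"rz":0},{"gripper":0,"dx":0.001,"dy":0.004,"dz":-0.065,"rx":0,"ry":0,"rz":0},{"gripper":0,"dx":0.001,"dy":0.004,"dz":-0.1,"rx":0,"ry":0,"rz":0},{"gripper":0,"dx":0.001,"dy":0.004,"dz":-0.13,"rx":0,"ry":0,"rz":0},{"gripper":0,"dx":0.001,"dy":0.004,"dz":-0.155,"rx":0,"ry":0,"rz":0},{"gripper":0,"dx":0.001,"dy":0.004,"dz":-0.175,"rx":0,"ry":0,"rz":0},{"gripper":0,"dx":0.001,"dy":0.004,"dz":-0.187,"rx":0,"ry":0,"rz":0},{"gripper":0,"dx":0.001,"dy":0.004,"dz":-0.187,"rx":0,"ry":0,"rz":0},{"gripper":0,"dx":0.001,"dy":0.004,"dz":-0.187,"rx":0,"ry":0,"rz":0},{"gripper":0,"dx":0.001,"dy":0.004,"dz":-0.187,"rx":0,"ry":0,"rz":0}]' 40 && python3 -m jog '[{"gripper":1,"dx":0,"dy":0,"dz":0,"rx":0,"ry":0,"rz":0},{"gripper":1,"dx":0,"dy":0,"dz":0,"rx":0,"ry":0,"rz":0},{"gripper":1,"dx":0,"dy":0,"dz":0,"rx":0,"ry":0,"rz":0},{"gripper":1,"dx":0,"dy":0,"dz":0,"rx":0,"ry":0,"rz":0},{"gripper":1,"dx":0,"dy":0,"dz":0,"rx":0,"ry":0,"rz":0},{"gripper":1,"dx":0,"dy":0,"dz":0,"rx":0,"ry":0,"rz":0},{"gripper":1,"dx":0,"dy":0,"dz":0,"rx":0,"ry":0,"rz":0},{"gripper":1,"dx":0,"dy":0,"dz":0,"rx":0,"ry":0,"rz":0},{"gripper":1,"dx":0,"dy":0,"dz":0,"rx":0,"ry":0,"rz":0},{"gripper":1,"dx":0,"dy":0,"dz":0,"rx":0,"ry":0,"rz":0}]' 40
```

```text
t: 3.8
eef_pos: [0.4452, 0.2689, 0.0644]
tool_rot: [0.708, 0.004, 0.707, -0.003]
contact_force: [0.2, -0.4, 0.6]
gripper_width: 1.002
t: 4.8
eef_pos: [0.4448, 0.2683, 0.064]
tool_rot: [0.707, 0.004, 0.707, -0.004]
contact_force: [-1.2, -1.7, 5.0]
gripper_width: 0.576
```

```bash
python3 -m jog '[{"gripper":1,"dx":0,"dy":0,"dz":0.01,"rx":0,"ry":0,"rz":0},{"gripper":1,"dx":0,"dy":0,"dz":0.025,"rx":0,"ry":0,"rz":0},{"gripper":1,"dx":0,"dy":0,"dz":0.04,"rx":0,"ry":0,"rz":0},{"gripper":1,"dx":0,"dy":0,"dz":0.055,"rx":0,"ry":0,"rz":0},{"gripper":1,"dx":0,"dy":0,"dz":0.07,"rx":0,"ry":0,"rz":0},{"gripper":1,"dx":0,"dy":0,"dz":0.08,"rx":0,"ry":0,"rz":0},{"gripper":1,"dx":0,"dy":0,"dz":0.08,"rx":0,"ry":0,"rz":0},{"gripper":1,"dx":0,"dy":0,"dz":0.08,"rx":0,"ry":0,"rz":0}]' && python3 -m jog '[{"gripper":1,"dx":0.003,"dy":-0.015,"dz":0,"rx":0,"ry":0,"rz":0},{"gripper":1,"dx":0.008,"dy":-0.045,"dz":0,"rx":0,"ry":0,"rz":0},{"gripper":1,"dx":0.014,"dy":-0.08,"dz":0,"rx":0,"ry":0,"rz":0},{"gripper":1,"dx":0.021,"dy":-0.12,"dz":0,"rx":0,"ry":0,"rz":0},{"gripper":1,"dx":0.028,"dy":-0.16,"dz":0,"rx":0,"ry":0,"rz":0},{"gripper":1,"dx":0.036,"dy":-0.2,"dz":0,"rx":0,"ry":0,"rz":0},{"gripper":1,"dx":0.042,"dy":-0.235,"dz":0,"rx":0,"ry":0,"rz":0},{"gripper":1,"dx":0.047,"dy":-0.26,"dz":0,"rx":0,"ry":0,"rz":0},{"gripper":1,"dx":0.049,"dy":-0.274,"dz":0,"rx":0,"ry":0,"rz":0},{"gripper":1,"dx":0.049,"dy":-0.274,"dz":0,"rx":0,"ry":0,"rz":0}]' && python3 -m jog '[{"gripper":1,"dx":0,"dy":0,"dz":0,"rx":0,"ry":0,"rz":0},{"gripper":1,"dx":0,"dy":0,"dz":0,"rx":0,"ry":0,"rz":0},{"gripper":1,"dx":0,"dy":0,"dz":0,"rx":0,"ry":0,"rz":0}]'
python3 look.py s3 side bottle_mid mat_top dye_mid
python3 - <<'E'
import cv2
a=cv2.imread("pics/s3.png");cv2.imwrite("pics/s3c.png",cv2.resize(a[120:290,180:380],None,fx=3,fy=3,interpolation=2))
E
```

```text
t: 5.6
eef_pos: [0.4443, 0.2682, 0.1432]
tool_rot: [0.707, 0.004, 0.707, -0.004]
contact_force: [-0.0, -0.8, -3.0]
gripper_width: 0.575
t: 6.6
eef_pos: [0.4927, -0.0095, 0.1427]
tool_rot: [0.707, 0.005, 0.708, -0.006]
contact_force: [-0.1, 0.2, -2.1]
gripper_width: 0.569
t: 6.9
eef_pos: [0.4932, -0.0047, 0.1431]
tool_rot: [0.707, 0.003, 0.707, -0.003]
contact_force: [-0.1, 0.4, -1.3]
gripper_width: 0.576
t 6.95 tcp [ 0.4933 -0.0048  0.1432] F [ 0.3 -0.2 -2.6] w 0.5743646350138519
bottle_mid 0.96 [196. 167.  23.  35.] med [0.314  0.239  0.0476] topc [0.3116 0.254  0.0861] ext [0.024 0.017 0.011] top 0.0863
bottle_mid 0.72 [268. 193.  24.  38.] med [ 0.4832 -0.0251  0.117 ] topc [ 0.4897 -0.0106  0.1562] ext [0.045 0.037 0.008] top 0.1582
mat_top 0.91 [272. 236.  53.  32.] med [ 0.4928 -0.0155  0.0067] topc [ 0.4938 -0.0075  0.0072] ext [0.117 0.125 0.008] top 0.0093
dye_mid 0.61 [281. 159.  13.  34.] med [0.5452 0.2474 0.0499] topc [0.532  0.125  0.1495] ext [0.044 0.308 0.137] top 0.0866
```

View pics/s3c.png

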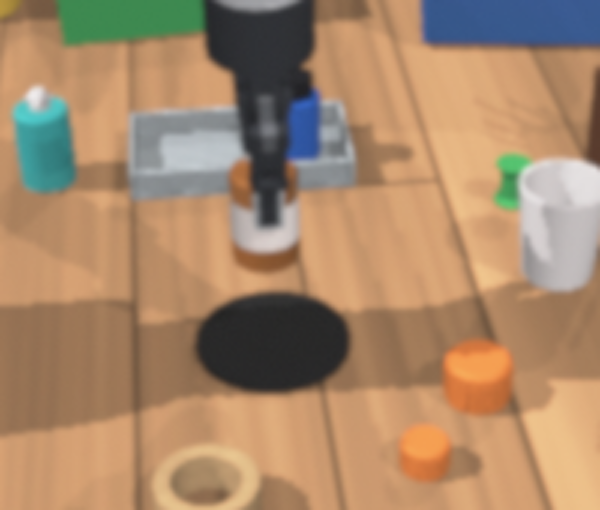

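The side crop shows the bottle held upright at (268,215), over the mat at (272,340). I'm lowering it now, slowly for the last millimetres.

```bash
python3 -m jog '[{"gripper":1,"dx":0,"dy":0,"dz":-0.015,"rx":0,"ry":0,"rz":0},{"gripper":1,"dx":0,"dy":0,"dz":-0.03,"rx":0,"ry":0,"rz":0},{"gripper":1,"dx":0,"dy":0,"dz":-0.045,"rx":0,"ry":0,"rz":0},{"gripper":1,"dx":0,"dy":0,"dz":-0.057,"rx":0,"ry":0,"rz":0},{"gripper":1,"dx":0,"dy":0,"dz":-0.066,"rx":0,"ry":0,"rz":0},{"gripper":1,"dx":0,"dy":0,"dz":-0.071,"rx":0,"ry":0,"rz":0},{"gripper":1,"dx":0,"dy":0,"dz":-0.073,"rx":0,"ry":0,"rz":0},{"gripper":1,"dx":0,"dy":0,"dz":-0.074,"rx":0,"ry":0,"rz":0},{"gripper":1,"dx":0,"dy":0,"dz":-0.074,"rx":0,"ry":0,"rz":0},{"gripper":1,"dx":0,"dy":0,"dz":-0.074,"rx":0,"ry":0,"rz":0}]' && python3 -m jog '[{"gripper":1,"dx":0,"dy":0,"dz":-0.001,"rx":0,"ry":0,"rz":0},{"gripper":1,"dx":0,"dy":0,"dz":-0.001,"rx":0,"ry":0,"rz":0},{"gripper":1,"dx":0,"dy":0,"dz":-0.001,"rx":0,"ry":0,"rz":0}]'
```

```text
t: 8.1
eef_pos: [0.4938, -0.0057, 0.0697]
tool_rot: [0.707, 0.004, 0.707, -0.004]
contact_force: [0.5, 0.4, -1.9]
gripper_width: 0.576
t: 8.4
eef_pos: [0.4935, -0.0057, 0.0684]
tool_rot: [0.707, 0.004, 0.707, -0.004]
contact_force: [-0.3, 0.2, -1.9]
gripper_width: 0.573
```

```bash
python3 -m jog '[{"gripper":1,"dx":0,"dy":0,"dz":-0.001,"rx":0,"ry":0,"rz":0},{"gripper":1,"dx":0,"dy":0,"dz":-0.001,"rx":0,"ry":0,"rz":0},{"gripper":1,"dx":0,"dy":0,"dz":-0.001,"rx":0,"ry":0,"rz":0}]' && python3 -m jog '[{"gripper":1,"dx":0,"dy":0,"dz":-0.001,"rx":0,"ry":0,"rz":0},{"gripper":1,"dx":0,"dy":0,"dz":-0.001,"rx":0,"ry":0,"rz":0},{"gripper":1,"dx":0,"dy":0,"dz":-0.001,"rx":0,"ry":0,"rz":0}]'
```

```text
t: 8.7
eef_pos: [0.4935, -0.0057, 0.0673]
tool_rot: [0.707, 0.004, 0.707, -0.004]
contact_force: [-0.4, 0.6, -3.2]
gripper_width: 0.573
t: 9.0
eef_pos: [0.4937, -0.0058, 0.067]
tool_rot: [0.707, 0.004, 0.707, -0.004]
contact_force: [-2.3, -0.6, 7.2]
gripper_width: 0.576
```

It is touching the mat (about +7 N). Releasing slowly and rising straight up.

```bash
python3 -m jog '[{"gripper":0.4,"dx":0,"dy":0,"dz":0,"rx":0,"ry":0,"rz":0},{"gripper":0.35,"dx":0,"dy":0,"dz":0,"rx":0,"ry":0,"rz":0},{"gripper":0.25,"dx":0,"dy":0,"dz":0,"rx":0,"ry":0,"rz":0},{"gripper":0.15,"dx":0,"dy":0,"dz":0,"rx":0,"ry":0,"rz":0},{"gripper":0,"dx":0,"dy":0,"dz":0,"rx":0,"ry":0,"rz":0},{"gripper":0,"dx":0,"dy":0,"dz":0,"rx":0,"ry":0,"rz":0},{"gripper":0,"dx":0,"dy":0,"dz":0,"rx":0,"ry":0,"rz":0},{"gripper":0,"dx":0,"dy":0,"dz":0,"rx":0,"ry":0,"rz":0}]' && python3 -m jog '[{"gripper":0,"dx":0,"dy":0,"dz":0.015,"rx":0,"ry":0,"rz":0},{"gripper":0,"dx":0,"dy":0,"dz":0.04,"rx":0,"ry":0,"rz":0},{"gripper":0,"dx":0,"dy":0,"dz":0.08,"rx":0,"ry":0,"rz":0},{"gripper":0,"dx":0,"dy":0,"dz":0.12,"rx":0,"ry":0,"rz":0},{"gripper":0,"dx":0,"dy":0,"dz":0.155,"rx":0,"ry":0,"rz":0},{"gripper":0,"dx":0,"dy":0,"dz":0.18,"rx":0,"ry":0,"rz":0},{"gripper":0,"dx":0,"dy":0,"dz":0.18,"rx":0,"ry":0,"rz":0},{"gripper":0,"dx":0,"dy":0,"dz":0.18,"rx":0,"ry":0,"rz":0}]'
python3 look.py w4 wrist bottle_mid shoulder cap_mid
```

```text
t: 9.8
eef_pos: [0.4935, -0.0057, 0.0663]
tool_rot: [0.707, 0.004, 0.707, -0.004]
contact_force: [-0.0, 0.5, 0.7]
gripper_width: 0.999
t: 10.6
eef_pos: [0.4935, -0.0056, 0.2464]
tool_rot: [0.707, 0.004, 0.707, -0.004]
contact_force: [-0.0, -0.3, -1.0]
gripper_width: 1.001
t 10.65 tcp [ 0.4929 -0.0057  0.2456] F [-0.3  0.8 -0.8] w 0.9992363953597576
bottle_mid 0.96 [545.  12.  30.  23.] med [0.3312 0.2422 0.0142] topc [0.3308 0.2431 0.0325] ext [0.011 0.011 0.011] top 0.0331
bottle_mid 0.73 [286. 189.  52.  62.] med [ 0.4867 -0.0048  0.0815] topc [ 0.4937 -0.0055  0.0964] ext [0.023 0.024 0.008] top 0.0985
shoulder 0.91 [285. 189.  55.  63.] med [ 0.4864 -0.005   0.0815] topc [ 0.4937 -0.0055  0.0964] ext [0.023 0.024 0.008] top 0.0985
shoulder 0.9 [543.  12.  33.  24.] med [0.3312 0.2424 0.0141] topc [0.3308 0.2431 0.0325] ext [0.011 0.011 0.011] top 0.033
cap_mid 0.93 [168. 256.  32.  30.] med [ 0.5847 -0.1495  0.0222] topc [ 0.5885 -0.153   0.0214] ext [0.033 0.034 0.007] top 0.024
cap_mid 0.7 [226. 294.  45.  45.] med [ 0.6305 -0.079   0.0323] topc [ 0.6385 -0.0817  0.0316] ext [0.046 0.047 0.007] top 0.0343
```

View pics/w4.png

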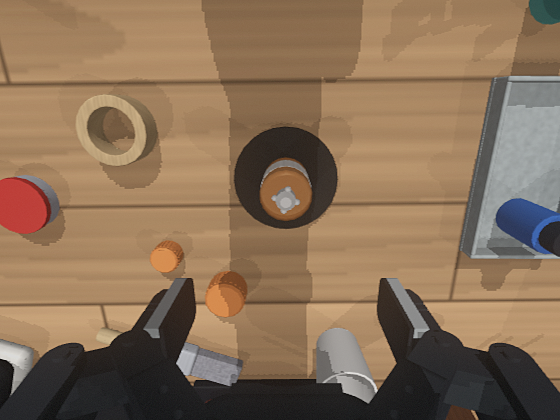

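The wrist view shows the bottle upright and free on the mat at (286,195), on the mat centre. The small cap is at (168,256) and the larger decoy at (226,294). Next I go above the small cap with the fingers partly closed.

```bash
python3 -m jog '[{"gripper":0.2,"dx":0.012,"dy":-0.018,"dz":0,"rx":0,"ry":0,"rz":0},{"gripper":0.2,"dx":0.03,"dy":-0.046,"dz":0,"rx":0,"ry":0,"rz":0},{"gripper":0.2,"dx":0.05,"dy":-0.078,"dz":-0.01,"rx":0,"ry":0,"rz":0},{"gripper":0.2,"dx":0.07,"dy":-0.11,"dz":-0.02,"rx":0,"ry":0,"rz":0},{"gripper":0.2,"dx":0.088,"dy":-0.135,"dz":-0.03,"rx":0,"ry":0,"rz":0},{"gripper":0.2,"dx":0.095,"dy":-0.147,"dz":-0.04,"rx":0,"ry":0,"rz":0},{"gripper":0.2,"dx":0.095,"dy":-0.147,"dz":-0.04,"rx":0,"ry":0,"rz":0},{"gripper":0.2,"dx":0.095,"dy":-0.147,"dz":-0.04,"rx":0,"ry":0,"rz":0}]' 70
python3 look.py w5 wrist cap_mid
```

```text
t: 11.6
eef_pos: [0.5877, -0.1516, 0.2054]
tool_rot: [0.706, 0.004, 0.708, -0.003]
contact_force: [0.3, 0.9, 0.4]
gripper_width: 0.796
t 11.65 tcp [ 0.588  -0.1511  0.206 ] F [ 0.7 -0.1 -0.2] w 0.7982574185456569
cap_mid 0.92 [286. 188.  37.  35.] med [ 0.5858 -0.153   0.0225] topc [ 0.5884 -0.1529  0.0215] ext [0.034 0.034 0.007] top 0.0239
cap_mid 0.72 [351. 239.  50.  54.] med [ 0.6335 -0.0853  0.0326] topc [ 0.6402 -0.0824  0.0318] ext [0.048 0.047 0.007] top 0.0343
```

View pics/w5.png

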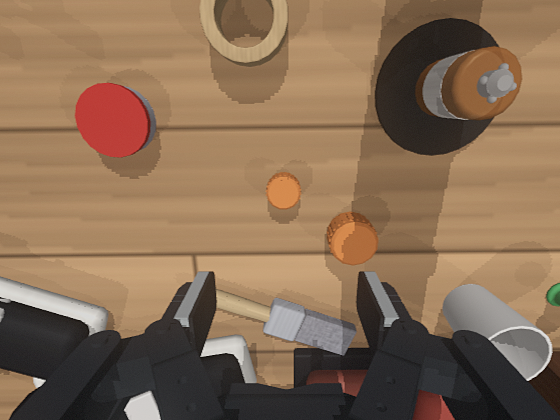

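The small cap is at (283,190), right under the tool, and the decoy at (352,240) clears the fingers. Descending and gripping.

```bash
python3 -m jog '[{"gripper":0.2,"dx":0,"dy":-0.001,"dz":-0.03,"rx":0,"ry":0,"rz":0},{"gripper":0.2,"dx":0,"dy":-0.001,"dz":-0.065,"rx":0,"ry":0,"rz":0},{"gripper":0.2,"dx":0,"dy":-0.001,"dz":-0.1,"rx":0,"ry":0,"rz":0},{"gripper":0.2,"dx":0,"dy":-0.001,"dz":-0.13,"rx":0,"ry":0,"rz":0},{"gripper":0.2,"dx":0,"dy":-0.001,"dz":-0.155,"rx":0,"ry":0,"rz":0},{"gripper":0.2,"dx":0,"dy":-0.001,"dz":-0.17,"rx":0,"ry":0,"rz":0},{"gripper":0.2,"dx":0,"dy":-0.001,"dz":-0.178,"rx":0,"ry":0,"rz":0},{"gripper":0.2,"dx":0,"dy":-0.001,"dz":-0.18,"rx":0,"ry":0,"rz":0},{"gripper":0.2,"dx":0,"dy":-0.001,"dz":-0.18,"rx":0,"ry":0,"rz":0}]' && python3 -m jog '[{"gripper":0.4,"dx":0,"dy":0,"dz":0,"rx":0,"ry":0,"rz":0},{"gripper":0.5,"dx":0,"dy":0,"dz":0,"rx":0,"ry":0,"rz":0},{"gripper":0.55,"dx":0,"dy":0,"dz":0,"rx":0,"ry":0,"rz":0},{"gripper":0.6,"dx":0,"dy":0,"dz":0,"rx":0,"ry":0,"rz":0},{"gripper":1,"dx":0,"dy":0,"dz":0,"rx":0,"ry":0,"rz":0},{"gripper":1,"dx":0,"dy":0,"dz":0,"rx":0,"ry":0,"rz":0},{"gripper":1,"dx":0,"dy":0,"dz":0,"rx":0,"ry":0,"rz":0},{"gripper":1,"dx":0,"dy":0,"dz":0,"rx":0,"ry":0,"rz":0},{"gripper":1,"dx":0,"dy":0,"dz":0,"rx":0,"ry":0,"rz":0}]' 70
```

```text
t: 12.6
eef_pos: [0.5892, -0.1536, 0.0272]
tool_rot: [0.708, 0.004, 0.707, -0.004]
contact_force: [-0.1, -0.1, 1.0]
gripper_width: 0.802
t: 13.5
eef_pos: [0.5888, -0.1538, 0.0273]
tool_rot: [0.707, 0.004, 0.707, -0.004]
contact_force: [-1.3, 1.3, 7.1]
gripper_width: 0.372
```

```bash
python3 -m jog '[{"gripper":1,"dx":0,"dy":0,"dz":0.01,"rx":0,"ry":0,"rz":0},{"gripper":1,"dx":0,"dy":0,"dz":0.03,"rx":0,"ry":0,"rz":0},{"gripper":1,"dx":0,"dy":0,"dz":0.06,"rx":0,"ry":0,"rz":0},{"gripper":1,"dx":0,"dy":0,"dz":0.09,"rx":0,"ry":0,"rz":0},{"gripper":1,"dx":0,"dy":0,"dz":0.12,"rx":0,"ry":0,"rz":0},{"gripper":1,"dx":0,"dy":0,"dz":0.14,"rx":0,"ry":0,"rz":0},{"gripper":1,"dx":0,"dy":0,"dz":0.14,"rx":0,"ry":0,"rz":0},{"gripper":1,"dx":0,"dy":0,"dz":0.14,"rx":0,"ry":0,"rz":0}]'
python3 look.py w6 wrist cap_mid; python3 look.py s6 side cap_mid bottle_mid
python3 - <<'E'
import cv2,numpy as np
a=cv2.imread("pics/w6.png");b=cv2.imread("pics/s6.png")
cv2.imwrite("pics/c6.png",np.hstack([cv2.resize(a[200:400,180:400],(440,400)),cv2.resize(b[180:300,260:368],(360,400),interpolation=2)]))
E
```

```text
t: 14.3
eef_pos: [0.5884, -0.1536, 0.1666]
tool_rot: [0.707, 0.004, 0.707, -0.004]
contact_force: [0.2, 0.4, -1.1]
gripper_width: 0.37
t 14.35 tcp [ 0.5879 -0.1535  0.1657] F [-0.9 -0.3 -0.6] w 0.3681470592850037
cap_mid 0.89 [288. 280.  71.  84.] med [ 0.582  -0.1529  0.1617] topc [ 0.5877 -0.1528  0.1606] ext [0.034 0.032 0.007] top 0.163
cap_mid 0.63 [363. 255.  59.  61.] med [ 0.6329 -0.0854  0.0326] topc [ 0.6229 -0.0913  0.0937] ext [0.081 0.065 0.131] top 0.0342
t 14.45 tcp [ 0.5876 -0.1534  0.1651] F [-0.5  0.3 -0.5] w 0.37019000919310807
cap_mid 0.58 [323. 220.  15.  22.] med [ 0.574  -0.1616  0.1497] topc [ 0.5738 -0.154   0.1593] ext [0.011 0.028 0.006] top 0.1619
cap_mid 0.56 [338. 246.  22.  21.] med [ 0.6342 -0.099   0.0301] topc [ 0.6371 -0.0889  0.033 ] ext [0.045 0.047 0.008] top 0.035
bottle_mid 0.75 [270. 220.  27.  38.] med [ 0.49   -0.027   0.0598] topc [ 0.4904 -0.0099  0.0952] ext [0.024 0.023 0.011] top 0.0956
bottle_mid 0.71 [195. 166.  20.  37.] med [0.3141 0.2392 0.0479] topc [0.3113 0.2549 0.0863] ext [0.024 0.022 0.011] top 0.086
```

View pics/c6.png

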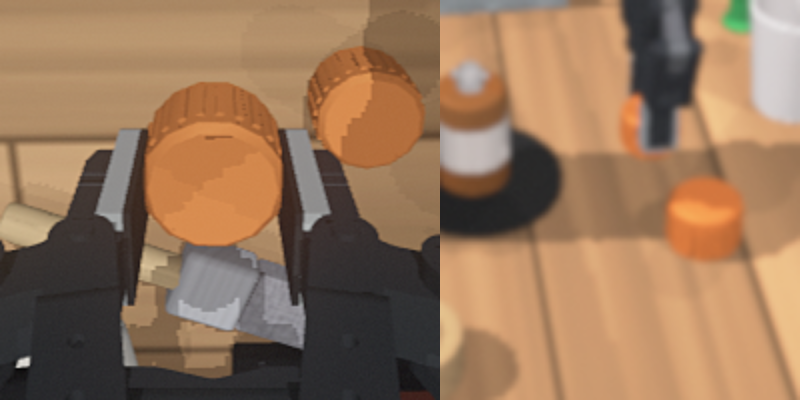

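The cap is held centred and level between the pads, its top 3 mm below the TCP. Moving it over the bottle, with a plane fit on the cap top to check its tilt.

```bash
python3 -m jog '[{"gripper":1,"dx":-0.01,"dy":0.016,"dz":0,"rx":0,"ry":0,"rz":0},{"gripper":1,"dx":-0.028,"dy":0.044,"dz":0,"rx":0,"ry":0,"rz":0},{"gripper":1,"dx":-0.048,"dy":0.075,"dz":0,"rx":0,"ry":0,"rz":0},{"gripper":1,"dx":-0.066,"dy":0.104,"dz":0,"rx":0,"ry":0,"rz":0},{"gripper":1,"dx":-0.082,"dy":0.129,"dz":0,"rx":0,"ry":0,"rz":0},{"gripper":1,"dx":-0.09,"dy":0.142,"dz":0,"rx":0,"ry":0,"rz":0},{"gripper":1,"dx":-0.094,"dy":0.148,"dz":0,"rx":0,"ry":0,"rz":0},{"gripper":1,"dx":-0.094,"dy":0.148,"dz":0,"rx":0,"ry":0,"rz":0},{"gripper":1,"dx":-0.094,"dy":0.148,"dz":0,"rx":0,"ry":0,"rz":0},{"gripper":1,"dx":-0.094,"dy":0.148,"dz":0,"rx":0,"ry":0,"rz":0}]'
python3 look.py w7 wrist bottle_mid; python3 look.py s7 side cap_mid bottle_mid
python3 - <<'E'
from h import *
r=read_camera("wrist");d=cut_out("wrist","cap_mid")[0];P=cloud(r,d["mask"])
T=P[(P[:,2]>.158)]; A=np.c_[T[:,:2],np.ones(len(T))];c=np.linalg.lstsq(A,T[:,2],rcond=None)[0];print(d["box"],"tilt deg",np.degrees(c[:2]),"c",(T.min(0)+T.max(0))/2,T.max(0))
a=cv2.imread("pics/w7.png");b=cv2.imread("pics/s7.png")
cv2.imwrite("pics/c7.png",np.hstack([cv2.resize(a[120:400,160:420],(371,400)),cv2.resize(b[150:270,215:345],(433,400),interpolation=2)]))
E
```

```text
t: 15.55
eef_pos: [0.495, -0.0068, 0.1663]
tool_rot: [0.707, 0.004, 0.707, -0.005]
contact_force: [-0.4, -1.3, -1.0]
gripper_width: 0.371
t 15.6 tcp [ 0.495  -0.0067  0.1663] F [ 0.8  0.1 -0.3] w 0.36956656047453873
bottle_mid 0.85 [288. 210.  70.  80.] med [ 0.4823 -0.0052  0.0814] topc [ 0.4899 -0.0053  0.0966] ext [0.018 0.024 0.008] top 0.0984
t 15.7 tcp [ 0.4948 -0.0065  0.1663] F [-0.1  0.7  0.4] w 0.37011867928192493
cap_mid 0.97 [339. 246.  23.  23.] med [ 0.6362 -0.0999  0.0303] topc [ 0.6369 -0.0882  0.0329] ext [0.047 0.046 0.008] top 0.0351
bottle_mid 0.83 [269. 220.  26.  38.] med [ 0.4906 -0.0261  0.0584] topc [ 0.4903 -0.0131  0.0948] ext [0.024 0.017 0.011] top 0.095
bottle_mid 0.73 [261. 171.  75.  32.] med [0.4563 0.2679 0.0077] topc [0.4869 0.1452 0.1174] ext [0.197 0.356 0.193] top 0.027
bottle_mid 0.7 [197. 166.  22.  39.] med [0.3143 0.2392 0.0472] topc [0.3115 0.2517 0.0857] ext [0.024 0.017 0.011] top 0.0856
[289.0, 279.3, 69.4, 81.0] tilt deg [1.56596187 0.01012022] c [ 0.49436882 -0.00534786  0.16095059] [0.51141495 0.01056089 0.1638976 ]
```

View pics/c7.png

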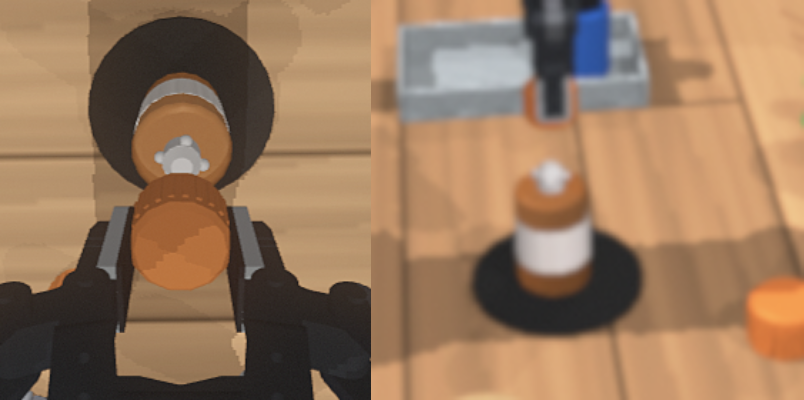

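The side view shows the cap in line above the neck. Cap centre (0.4944,-0.0053) against bottle axis (0.4937,-0.0055), with negligible tilt. Lowering onto the nubs.

```bash
python3 -m jog '[{"gripper":1,"dx":-0.001,"dy":0,"dz":-0.01,"rx":0,"ry":0,"rz":0},{"gripper":1,"dx":-0.001,"dy":0,"dz":-0.02,"rx":0,"ry":0,"rz":0},{"gripper":1,"dx":-0.001,"dy":0,"dz":-0.028,"rx":0,"ry":0,"rz":0},{"gripper":1,"dx":-0.001,"dy":0,"dz":-0.033,"rx":0,"ry":0,"rz":0},{"gripper":1,"dx":-0.001,"dy":0,"dz":-0.036,"rx":0,"ry":0,"rz":0},{"gripper":1,"dx":-0.001,"dy":0,"dz":-0.038,"rx":0,"ry":0,"rz":0},{"gripper":1,"dx":-0.001,"dy":0,"dz":-0.04,"rx":0,"ry":0,"rz":0},{"gripper":1,"dx":-0.001,"dy":0,"dz":-0.041,"rx":0,"ry":0,"rz":0},{"gripper":1,"dx":-0.001,"dy":0,"dz":-0.041,"rx":0,"ry":0,"rz":0}]' 80; python3 -m jog '[{"gripper":1,"dx":0,"dy":0,"dz":-0.001,"rx":0,"ry":0,"rz":0},{"gripper":1,"dx":0,"dy":0,"dz":-0.002,"rx":0,"ry":0,"rz":0},{"gripper":1,"dx":0,"dy":0,"dz":-0.002,"rx":0,"ry":0,"rz":0}]'
```

```text
t: 16.8
eef_pos: [0.4936, -0.0057, 0.1254]
tool_rot: [0.707, 0.004, 0.707, -0.004]
contact_force: [0.7, -0.7, -0.4]
gripper_width: 0.368
t: 17.1
eef_pos: [0.4934, -0.0057, 0.1232]
tool_rot: [0.707, 0.004, 0.707, -0.004]
contact_force: [-0.4, 0.1, -0.8]
gripper_width: 0.369
```

```bash
for i in 1 2 3; do python3 -m jog '[{"gripper":1,"dx":0,"dy":0,"dz":-0.001,"rx":0,"ry":0,"rz":0},{"gripper":1,"dx":0,"dy":0,"dz":-0.001,"rx":0,"ry":0,"rz":0},{"gripper":1,"dx":0,"dy":0,"dz":-0.001,"rx":0,"ry":0,"rz":0}]' | grep -E 'pos|force'; done
```

```text
eef_pos: [0.4935, -0.0057, 0.1223]
contact_force: [0.1, 0.4, 0.7]
eef_pos: [0.4937, -0.0058, 0.1215]
contact_force: [-0.7, -0.4, 3.0]
eef_pos: [0.4942, -0.0058, 0.1209]
contact_force: [-0.4, -1.0, 6.8]
```

```bash
for i in 1 2 3; do python3 -m jog '[{"gripper":1,"dx":0,"dy":0,"dz":-0.001,"rx":0,"ry":0,"rz":0},{"gripper":1,"dx":0,"dy":0,"dz":-0.001,"rx":0,"ry":0,"rz":0},{"gripper":1,"dx":0,"dy":0,"dz":-0.001,"rx":0,"ry":0,"rz":0}]' | grep -E 'pos|force'; done
```

```text
eef_pos: [0.4939, -0.0059, 0.1197]
contact_force: [-1.2, -1.7, 4.7]
eef_pos: [0.4935, -0.0058, 0.1182]
contact_force: [0.1, -0.1, 1.2]
eef_pos: [0.4933, -0.0055, 0.117]
contact_force: [-0.1, 0.5, -1.7]
```

The push fell from about 7 N to below 2 N, so it clicked. Pressing on to the shoulder.

```bash
python3 -m jog '[{"gripper":1,"dx":0,"dy":0,"dz":-0.001,"rx":0,"ry":0,"rz":0},{"gripper":1,"dx":0,"dy":0,"dz":-0.002,"rx":0,"ry":0,"rz":0},{"gripper":1,"dx":0,"dy":0,"dz":-0.003,"rx":0,"ry":0,"rz":0},{"gripper":1,"dx":0,"dy":0,"dz":-0.004,"rx":0,"ry":0,"rz":0},{"gripper":1,"dx":0,"dy":0,"dz":-0.004,"rx":0,"ry":0,"rz":0}]' | grep -E 'pos|force';  for i in 1 2 3; do python3 -m jog '[{"gripper":1,"dx":0,"dy":0,"dz":-0.001,"rx":0,"ry":0,"rz":0},{"gripper":1,"dx":0,"dy":0,"dz":-0.001,"rx":0,"ry":0,"rz":0},{"gripper":1,"dx":0,"dy":0,"dz":-0.001,"rx":0,"ry":0,"rz":0}]' | grep -E 'pos|force'; done
```

```text
eef_pos: [0.493, -0.0055, 0.1128]
contact_force: [1.1, -0.9, -2.8]
eef_pos: [0.4934, -0.0057, 0.1122]
contact_force: [-0.0, 0.6, -1.7]
eef_pos: [0.4937, -0.0057, 0.1115]
contact_force: [1.1, -0.5, -0.3]
eef_pos: [0.4936, -0.0057, 0.1103]
contact_force: [-0.2, -0.2, -0.4]
```

```bash
for i in 1 2; do python3 -m jog '[{"gripper":1,"dx":0,"dy":0,"dz":-0.001,"rx":0,"ry":0,"rz":0},{"gripper":1,"dx":0,"dy":0,"dz":-0.001,"rx":0,"ry":0,"rz":0},{"gripper":1,"dx":0,"dy":0,"dz":-0.001,"rx":0,"ry":0,"rz":0}]' | grep -E 'pos|force'; done
```

```text
eef_pos: [0.4938, -0.0057, 0.1103]
contact_force: [-2.8, -0.4, 11.3]
eef_pos: [0.4943, -0.0057, 0.1103]
contact_force: [-6.4, 0.3, 22.7]
```

Rigid stop at TCP z=0.1103, exactly the expected home height. I'm easing off to about 11 N and taking a last look.

```bash
python3 -m jog '[{"gripper":1,"dx":0,"dy":0,"dz":0.001,"rx":0,"ry":0,"rz":0},{"gripper":1,"dx":0,"dy":0,"dz":0.001,"rx":0,"ry":0,"rz":0},{"gripper":1,"dx":0,"dy":0,"dz":0.001,"rx":0,"ry":0,"rz":0},{"gripper":1,"dx":0,"dy":0,"dz":0.001,"rx":0,"ry":0,"rz":0},{"gripper":1,"dx":0,"dy":0,"dz":0.001,"rx":0,"ry":0,"rz":0}]'
python3 look.py s8 side bottle_mid dye_mid tin_mid tape_mid cup_mid
python3 look.py s9 side; python3 look.py w8 wrist cap_mid;python3 look.py t8 top dye_mid tin_mid tape_mid cup_mid
python3 - <<'E'
import cv2,numpy as np
a=cv2.imread("pics/w8.png");b=cv2.imread("pics/s8.png")
cv2.imwrite("pics/c8.png",np.hstack([cv2.resize(a[120:400,160:420],(371,400)),cv2.resize(b[150:270,215:345],(433,400),interpolation=2)]))
E
```

```text
t: 21.4
eef_pos: [0.494, -0.0057, 0.1103]
tool_rot: [0.707, 0.004, 0.707, -0.004]
contact_force: [-2.7, -0.4, 12.5]
gripper_width: 0.366
t 21.45 tcp [ 0.494  -0.0057  0.1103] F [-3.2 -1.  11.7] w 0.37091095302176963
bottle_mid 0.94 [271. 225.  22.  32.] med [ 0.491  -0.0296  0.0506] topc [ 0.4916 -0.0198  0.0805] ext [0.043 0.031 0.008] top 0.0824
bottle_mid 0.62 [197. 166.  22.  39.] med [0.3139 0.2396 0.0475] topc [0.3114 0.253  0.0868] ext [0.024 0.017 0.011] top 0.0866
bottle_mid 0.22 [300. 333.  36.  36.] med [ 0.5162 -0.3219  0.0228] topc [ 0.517  -0.3136  0.0229] ext [0.063 0.066 0.007] top 0.0252
dye_mid 0.59 [282. 164.  14.  20.] med [0.5464 0.2452 0.0356] topc [ 0.5117 -0.0263  0.1888] ext [0.    0.003 0.009] top 0.1133
tin_mid 0.86 [300. 333.  38.  37.] med [ 0.5161 -0.3214  0.0226] topc [ 0.5161 -0.3134  0.0228] ext [0.065 0.066 0.007] top 0.0252
tape_mid 0.61 [249. 284.  37.  36.] med [ 0.4345 -0.2003  0.0241] topc [ 0.4338 -0.1886  0.0312] ext [0.07  0.07  0.009] top 0.0327
t 21.75 tcp [ 0.494  -0.0057  0.1103] F [-3.1  0.2 10.9] w 0.3648414322521822
t 21.8 tcp [ 0.494 
[... 341 characters left out ...]
26.  97.  78.] med [ 0.4739 -0.0055  0.0718] topc [ 0.4805 -0.006   0.0816] ext [0.023 0.049 0.01 ] top 0.0824
t 21.9 tcp [ 0.494  -0.0057  0.1103] F [-1.7  0.5 11.8] w 0.36681360175485433
dye_mid 0.74 [138. 204.  34.  24.] med [0.538  0.2584 0.0674] topc [0.5403 0.2667 0.0871] ext [0.031 0.031 0.009] top 0.0887
tin_mid 0.55 [417. 212.  37.  28.] med [ 0.5157 -0.3072  0.0238] topc [ 0.5168 -0.31    0.0252] ext [0.061 0.066 0.008] top 0.027
tape_mid 0.63 [358. 252.  33.  39.] med [ 0.4341 -0.1841  0.0311] topc [ 0.435  -0.1827  0.0323] ext [0.071 0.07  0.008] top 0.0343
cup_mid 0.71 [236. 106.  37.  45.] med [0.7484 0.0654 0.0401] topc [0.7335 0.0635 0.0844] ext [0.071 0.069 0.009] top 0.0861
```

View pics/c8.png

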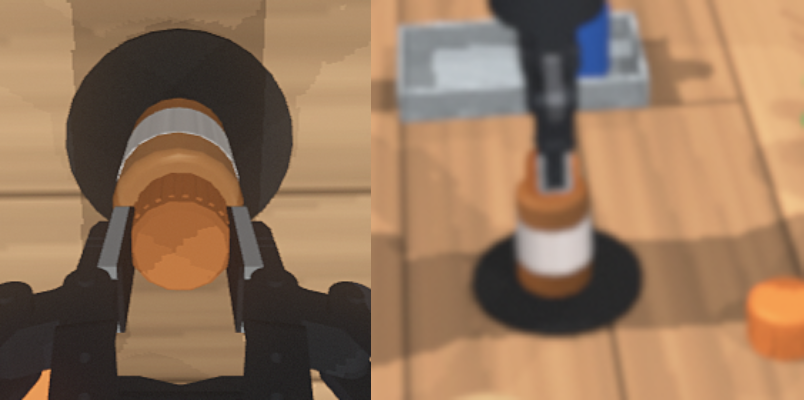

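The cap top measures z=0.1067 against 0.107 expected, flush on the shoulder. The push holds steady at about 11.5 N and the other objects haven't moved.

```bash
python3 -c "from station import *;print(hand_in())"
```

```text
the job is handed in; nothing more can be done
None
```

The glue bottle is closed: it stands upright on the mat and the small orange cap is pressed fully home on its shoulder. I handed the job in at about 22 s, still gripping the cap and pressing down with about 11.5 N.

- **Bottle:** I lifted it from the tray, set it within about 2 mm of the mat centre and let go of it. A wrist picture confirmed it was upright and free.
- **Click:** The highest push I read before the click was 6.8 N, below the 8–10 N you gave, but I only read the force every 0.3 s and may have missed the peak. It then fell below 2 N.
- **Cap home:** The rim met a rigid stop where I expected it. The cap top measured z = 0.1067 m against 0.107 m expected.
- **Overshoot:** The push briefly reached about 23 N at the stop, so I eased off to about 11–12 N. A sideways force of about 2–3 N remained at the end.
- **Other objects:** In the last pictures the dye bottle, tin, tape and cup were within about 1–2 mm of their first measured positions. The side view did not find the cup that time, so its position comes from the top camera only.
- **Refused move:** The first move command was rejected because it left out some fields. The arm did not move, and I resent it complete.
- **Grip reading:** The gripper read about 31.5 mm across the cap instead of the stated 35 mm. The pictures showed the cap centred and level.

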